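# Build a lens module in its spring-roller assembly nest

### The arm

A 7-joint arm with a two-finger parallel gripper is mounted at the origin on the work surface. World frame = base frame: x ahead of the robot, y to its left, z up, the work surface at z = 0. Lengths are in mm, angles in rad, forces in N, time in s.
With the tool pointing down it reaches from about 400 to 900 mm from the base axis. Payload 5.6 kg.
Tool frame: the origin (TCP) lies at the very end of the fingers, on their centre line; the grasp point (between the pads) lies 19 mm behind it; z points along the fingers, y is the line along which they close (so a half turn about z gives the same grasp; the last joint's range is limited). The gripper opens to 92 mm and grips with 3 to 60 N. Pads are 20 mm wide; open, the fingers measure 128 mm over their backs; the gripper's body (75 mm by 189 mm) begins 69 mm behind the grasp point.
Start: joints at [1.266, 0.468, -0.012, 1.603, 0.006, 1.071, -0.056], TCP at [168.19, -627.87, 214.592] pointing down, gripper open.
Joint ranges: [-2.53, 2.53], [-0.31, 2.02], [-1.57, 1.55], [0.28, 2.44], [-1.29, 4.43], [0.15, 1.84], [-2.92, 2.92]. Speed limits (rad/s): [2.57, 2.57, 3.14, 3.14, 3.14, 3.14, 3.14].

### API

Orientations are given as a rotation vector (axis times angle).
In Python, from station import ctrl, solver, viewer, job gives the robot as it stands. The module is installed in compiled form; this text tells all that it offers. Calls block until the motion is done:
- ctrl.reach(position, orientation): joint-space move of the TCP to a pose.
- ctrl.move_l(position, attitude=None, v=150): straight line of the TCP; attitude=None keeps the orientation; v is the mean speed in mm/s.
- ctrl.set_joints(angles): joint-space move.
- ctrl.set_gripper(opening, effort=None): opening from 0.0 (shut) to 1.0 (fully open); effort is the grip in N (None keeps the last); returns when the fingers have stopped.
- ctrl.pause(seconds).
- solver.inverse_kinematics(position, orientation): joint angles nearest the present ones, or None.
- viewer.snapshot(name): name is "side" or "top" or "wrist"; returns (picture, depth): 480x640x3 uint8, red, green, blue; 480x640 float32, mm along the optical axis (not along the pixel's ray), 0 where there is no reading.
- viewer.calibration(name): a dict with "K" (3x3 intrinsics, pixels), "camera_from_world" (4x4, takes a point from world to camera coordinates). Camera axes: x right, y up, looking along -z (the intrinsics and any distortion apply to the point x, -y, -z); pixel columns grow to the right and rows downward; lengths in mm; the calibration is good to about 2 mm. A picture is of the moment at which its call begins: read the wrist's pose just before it. calibration takes no time and is no camera call; for the wrist camera it gives the pose at the moment of the call.
A pose or a line that the arm cannot do raises ctrl.MotionError and nothing moves.
- job.hand_in(): hands the job in; it is judged then, once.
Readings, each from a call of its own:
- ctrl.get_time(): time.
- ctrl.get_q(): joint angles.
- ctrl.get_qvel(): joint speeds.
- ctrl.get_tau(): joint torques, N m.
- ctrl.get_tool_pos(): TCP position.
- ctrl.get_tcp_rot(): TCP orientation.
- ctrl.get_force(): force on the tool from outside, world axes, zero at the start.
- ctrl.get_torque(): the same for the moment, N m.
- ctrl.get_finger_gap(): opening from 0.0 (shut) to 1.0 (fully open).
- ctrl.get_grip_force(): force on a finger pad.
Only numpy, scipy, OpenCV 4.12 (cv2) and the standard library are available. Lean on these libraries where they do the work, as an engineer would, in place of code of your own. Each camera call takes 0.05 s, during which the arm holds its last target. There are 200 camera calls.

### The job

Build the lens module in the black assembly nest: lay the housing flat in the pocket with its lens barrel up, then slip the spacer down over the barrel, then put on the window cover by tucking its long tongue under the fixed steel keeper with the cover tilted, and press its other end down past the spring roller until it snaps in and the whole stack lies flat and home. Handle the parts gently: do not drop them in or force them against the nest, and leave the bottle, the tweezers and the loupe where they are.

Things in the scene. Friction and masses are not known exactly. Their poses are not given: they have to be found in the camera images.
- nest: Fixed assembly nest: aluminium base plate 138 x 104 x 10 mm (x = -58 to +80) carrying a black plastic pocket 72 x 52 mm inside (1 mm play round the 70 x 50 parts). Origin at the underside, below the pocket's centre; z up, x along the pocket towards the spring roller, -x towards the steel keeper. Both long (y) walls are cut away from x = -27 to +27 mm, down to the base plate, to let the fingers in.
- pocket (a point): Centre of the pocket floor, 10 mm above the nest's origin; axes as the nest. Heights above it: walls straight up to 29 mm, then flared outward 4 mm as a lead-in up to 35 mm; when home, underside of housing 0, of spacer 16, of cover 26 mm, top of cover 33 mm.
- keeper (a point): Middle of the lower inner edge of the fixed steel lip at the -x end: 38.5 mm from the pocket's centre, 36 mm wide in y, underside 32 and top 38 mm above the pocket floor. Under it a slot 9 mm deep for the cover's tongue; over a seated spacer the opening is 6 mm high (slot floor 5 mm lower still). The end walls beside it stand 36 mm from the pocket's centre and stop the cover's end face.
- roller (a point): Inmost point of the spring roller at the +x end: 37.5 mm from the pocket's centre, 35 above its floor. Radius 7, width 14 mm, axle along y; springs back up to 6 mm in +x (4 N, then 2.2 N per mm). Block behind it: from x = 58 mm, 43 mm above the floor. A tucked cover first rests on it leaning some 11 degrees; 4-8 N down on the cover's lug half snaps the lug below it, which then holds.
- housing: Housing, plain aluminium block 70 (x) x 50 (y) x 16 mm with a round lens barrel, 26 mm across and 8 mm high, in the middle of its top; 0.14 kg. Origin at the centre of the underside, z up. Lies barrel up on the mat; either way round fits.
- spacer: Spacer, aluminium plate 70 (x) x 50 (y) x 10 mm with a round through hole 30 mm across in the middle; 0.07 kg. Origin at the centre of the underside, z up. Either way round fits.
- cover: Window cover, aluminium plate 70 (x) x 50 (y) x 7 mm with a round glass window in the middle of its top; 0.08 kg. Origin at the centre of the underside, z up. From its -x end a tongue sticks out 10 mm (28 mm wide), from its +x end a shorter lug 7 mm (16 mm wide); both are 4 mm thick and flush with the underside. The tongue belongs under the keeper, the lug under the roller.
- tongue_tip (a point): Middle of the lower edge of the cover's tongue tip, 45 mm from the cover's origin along its -x.
- dispenser: Bystander: amber glass bottle with white cap, 44 mm across, 85 mm high; origin at the underside.
- tweezers: Bystander: steel tweezers lying on the bench, about 125 x 15 x 8 mm; origin at the middle, underside.
- loupe: Bystander: black eye loupe, 42 mm across, 42 mm high; origin at the underside.
- mat: Thin grey bench mat, 340 x 450 x 2 mm, on which the three parts lie; its top is 2 mm above the bench. Fixed.
There are look-alikes about, which are no part of the job. What is shaped like the spacer but red or turquoise is not meant. What is shaped like the cover but pink or red is not meant.

How it is judged:
By the outcome, as a careful person would: the job done as asked, in the order asked, and still so for the second after the job is handed in, with the robot touching nothing.
It also fails if it takes over 72 s, if anything falls off the work surface, if the arm or the gripper's body presses on something with over 40 N, if the wrist force passes 120 N, or if a joint passes its speed limit or range.

## Working session

There is one attempt and no reset: what is moved stays moved. The work goes in short steps, each a Python script; the robot and the scene stay as the last script left them, time stands still between calls to the robot, and variables do not carry over. Pictures are saved under pics/ and viewed, at most 10 in all, crops included, and the job is handed in when it is done.

```bash
mkdir -p pics; python3 - <<'E'
from station import ctrl,solver,viewer,job
import cv2,numpy as np
for n in ("top","side"):
    p,d=viewer.snapshot(n); cv2.imwrite(f"pics/{n}0.png",p[:,:,::-1]); np.save(f"{n}0.npy",d)
    c=viewer.calibration(n); print(n,c, (d==0).mean(), d.min(),d.max())
print(ctrl.get_tcp_rot(),ctrl.get_time(), ctrl.get_finger_gap())
E
```

```text
top {'K': array([[550.13891185,   0.        , 315.76048647],
       [  0.        , 550.13891185, 245.15682279],
       [  0.        ,   0.        ,   1.        ]]), 'camera_from_world': array([[-2.07567962e-02, -9.99768696e-01, -5.63109180e-03,
         7.48497942e+01],
       [ 9.86803142e-01, -2.13916398e-02,  1.60505314e-01,
        -5.71021696e+02],
       [-1.60588647e-01, -2.22520300e-03,  9.87018913e-01,
        -1.11317146e+03],
       [ 0.00000000e+00,  0.00000000e+00,  0.00000000e+00,
         1.00000000e+00]])} 0.00392578125 0.0 2115.2397
side {'K': array([[595.09671071,   0.        , 313.76999787],
       [  0.        , 595.09671071, 235.68014513],
       [  0.        ,   0.        ,   1.        ]]), 'camera_from_world': array([[-9.07101165e-01, -4.20768977e-01,  1.09974415e-02,
         5.40496139e+02],
       [ 3.01204428e-01, -6.30648084e-01,  7.15233449e-01,
        -1.97858919e+02],
       [-2.94012531e-01,  6.52101573e-01,  6.98799091e-01,
        -1.20855666e+03],
       [ 0.00000000e+00,  0.00000000e+00,  0.00000000e+00,
         1.00000000e+00]])} 0.0037890625 0.0 3420.2402
[-3.11326906e+00 -4.09714257e-01  5.22280248e-04] 0.1 1.0004437869794827
```

View pics/top0.png

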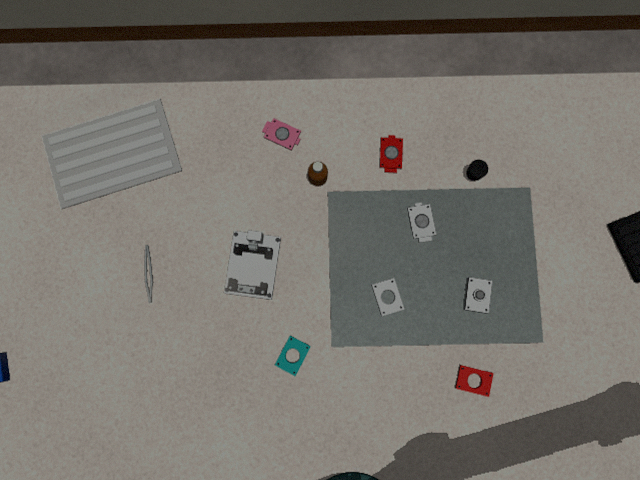

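View pics/side0.png

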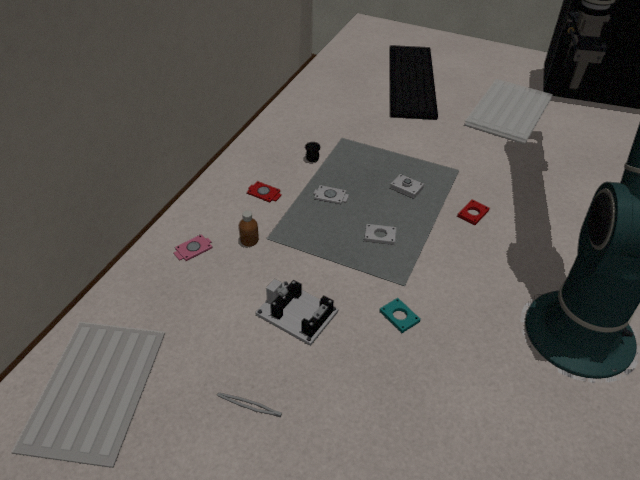

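The top view shows the nest at (254,265), with the roller block at its upper end and the keeper at its lower end.

- **Cover-like parts:** silver (422,222), red (391,153), pink (282,134). The silver one on the mat is meant.
- **Spacer-like parts:** silver (388,297), red (475,380), turquoise (292,355). The silver one is meant.
- **Housing:** (479,295), with the barrel up.

I'll enlarge a crop to confirm, and compute coarse poses.

```bash
cat > h.py <<'E'
from station import ctrl,solver,viewer,job
import cv2,numpy as np
def ray(cal,uv):
    M=np.asarray(cal["camera_from_world"]);K=np.asarray(cal["K"])
    uv=np.atleast_2d(np.asarray(uv,float))
    d=np.c_[(uv[:,0]-K[0,2])/K[0,0],-(uv[:,1]-K[1,2])/K[1,1],-np.ones(len(uv))]
    R=M[:3,:3];return -R.T@M[:3,3], d@R
def on_plane(cal,uv,z):
    o,d=ray(cal,uv);return o+d*((z-o[2])/d[:,2])[:,None]
def cloud(cal,depth):
    v,u=np.mgrid[0:480,0:640];o,d=ray(cal,np.c_[u.ravel(),v.ravel()])
    return (o+d*depth.ravel()[:,None]).reshape(480,640,3)
def down(psi): return np.pi*np.array([np.cos(psi/2),np.sin(psi/2),0])
E
python3 - <<'E'
from h import *
p=cv2.imread("pics/top0.png");d=np.load("top0.npy");cal=viewer.calibration("top")
P=cloud(cal,d)
g=cv2.cvtColor(p,cv2.COLOR_BGR2GRAY)
print("mat z",np.median(P[250:270,430:450,2]), "bench",np.median(P[400:420,150:200,2]))
for n,(u,v),zt in (("housing",(479,295),18),("spacer",(388,297),12),("cover",(422,222),9)):
    w=32;r=np.s_[v-w:v+w,u-w:u+w]
    m=(g[r]>150).astype(np.uint8)
    c=max(cv2.findContours(m,0,2)[0],key=cv2.contourArea)
    q=c[:,0,:]+[u-w,v-w]
    X=on_plane(cal,q,zt)[:,:2].astype(np.float32)
    print(n,cv2.minAreaRect(X), np.median(P[r][m>0][:,2]))
for q in ((226,297),(272,299),(281,235),(234,231)): print(on_plane(cal,q,10)[0])
a=cv2.resize(p[195:320,365:500],None,fx=3,fy=3,interpolation=2);b=cv2.resize(p[220:310,215:295],None,fx=4.1,fy=4.1,interpolation=2)
h=375;cv2.imwrite("pics/crop.png",np.hstack([a[:h],cv2.resize(b,(int(b.shape[1]*h/b.shape[0]),h))]))
E
```

```text
mat z 2.3507319980749344 bench 0.2281811365185149
housing ((491.53436279296875, -309.3770446777344), (0.0, 0.0), 0.0) 18.226929774604173Traceback (most recent call last):
  File "<stdin>", line 9, in <module>
ValueError: max() iterable argument is empty
```

```bash
python3 - <<'E'
from h import *
p=cv2.imread("pics/top0.png");d=np.load("top0.npy");cal=viewer.calibration("top")
P=cloud(cal,d)
for n,(u,v),zt in (("housing",(479,295),18),("spacer",(388,297),12),("cover",(422,222),9)):
    w=32;r=np.s_[v-w:v+w,u-w:u+w]
    m=((P[r][:,:,2]>zt-4)).astype(np.uint8)
    c=max(cv2.findContours(m,0,2)[0],key=cv2.contourArea)
    q=c[:,0,:]+[u-w,v-w]
    X=on_plane(cal,q,zt)[:,:2].astype(np.float32)
    print(n,cv2.minAreaRect(X), np.median(P[r][m>0][:,2]))
for q in ((226,297),(272,299),(281,235),(234,231)): print(on_plane(cal,q,10)[0])
a=cv2.resize(p[195:320,365:500],None,fx=3,fy=3,interpolation=2);b=cv2.resize(p[220:310,215:295],None,fx=4.1,fy=4.1,interpolation=2)
h=375;cv2.imwrite("pics/crop.png",np.hstack([a[:h],cv2.resize(b,(int(b.shape[1]*h/b.shape[0]),h))]))
E
```

```text
housing ((462.4315490722656, -278.9832763671875), (51.638160705566406, 70.13074493408203), 79.61715698242188) 19.04345442618967
spacer ((463.0864562988281, -87.35199737548828), (70.30877685546875, 50.79292678833008), 15.99623966217041) 12.510312031964759
cover ((624.763916015625, -170.91336059570312), (90.5848388671875, 65.66812133789062), 19.457115173339844) 7.998359619802159
[469.99002481 257.51982094  10.        ]
[463.63082646 158.91874002  10.        ]
[602.48451886 138.16450656  10.        ]
[613.6065209  240.80716994  10.        ]
```

View pics/crop.png

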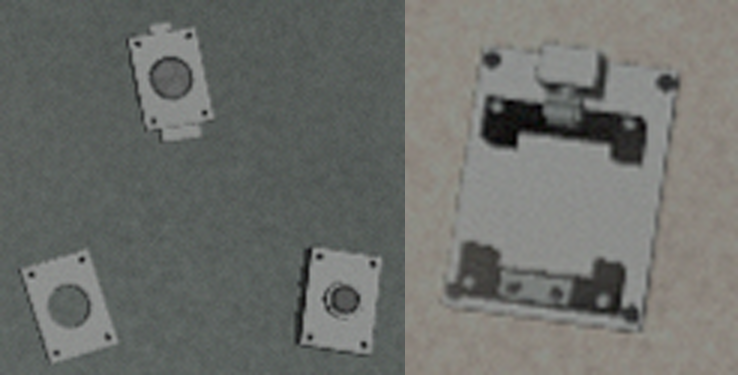

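Confirmed. All three meant parts are silver and on the mat: cover at (422,222), spacer at (388,297), housing at (479,295). The cover's wide tongue points down in the image (crop (180,132)) and its lug points up (160,28). In the nest, the roller is up at crop (565,105) and the keeper is down at (540,290). Next are close looks with the wrist camera.

```bash
python3 - <<'E'
from h import *
from scipy.spatial.transform import Rotation as Ro
c=viewer.calibration("wrist");M=c["camera_from_world"];R=M[:3,:3];o=-R.T@M[:3,3]
T=Ro.from_rotvec(ctrl.get_tcp_rot()).as_matrix();t=np.array(ctrl.get_tool_pos())
oc=T.T@(o-t);ax=T.T@(-R[2]);print(oc,ax,c["K"][0])
np.save("off.npy",np.r_[oc,ax])
H=180.
for n,x,y,psi in (("nest",540,199,-.14),("spacer",463,-87,.28),("cover",625,-171,.25),("housing",462,-279,-.18)):
    Rt=Ro.from_rotvec(down(psi)).as_matrix()
    w=Rt@oc;a=Rt@ax
    zc=H+w[2];hit=w+a*(-(zc-12)/a[2]); p=[x-hit[0],y-hit[1],H]
    t0=ctrl.get_time();ctrl.reach(p,down(psi));ctrl.pause(.15)
    cal=viewer.calibration("wrist");im,d=viewer.snapshot("wrist")
    cv2.imwrite(f"pics/w_{n}.png",im[:,:,::-1]);np.savez(f"w_{n}.npz",d=d,**cal)
    print(n,ctrl.get_time()-t0,np.round(p),np.round(ctrl.get_q(),2))
I=np.vstack([np.hstack([cv2.resize(cv2.imread(f"pics/w_{n}.png"),(400,300)) for n in r]) for r in (("nest","spacer"),("cover","housing"))])
cv2.imwrite("pics/wall.png",I)
E
```

```text
[  69.42834229    0.24546776 -169.92460549] [-0.24563529 -0.00114639  0.96936164] [357.46653386   0.         322.75423077]
nest 3.3916999999999997 [556. 197. 180.] [ 0.19  0.54 -0.78  1.75  0.43  1.03 -2.46]
spacer 1.3166000000000002 [479. -83. 180.] [ 0.87  0.39 -0.93  1.98  0.39  0.95 -1.54]
cover 0.9584000000000001 [ 641. -167.  180.] [ 0.74  0.67 -0.81  1.56  0.52  1.13 -1.5 ]
housing 1.0165999999999995 [ 478. -282.  180.] [ 1.08  0.48 -0.78  1.83  0.39  0.99 -1.61]
```

View pics/wall.png

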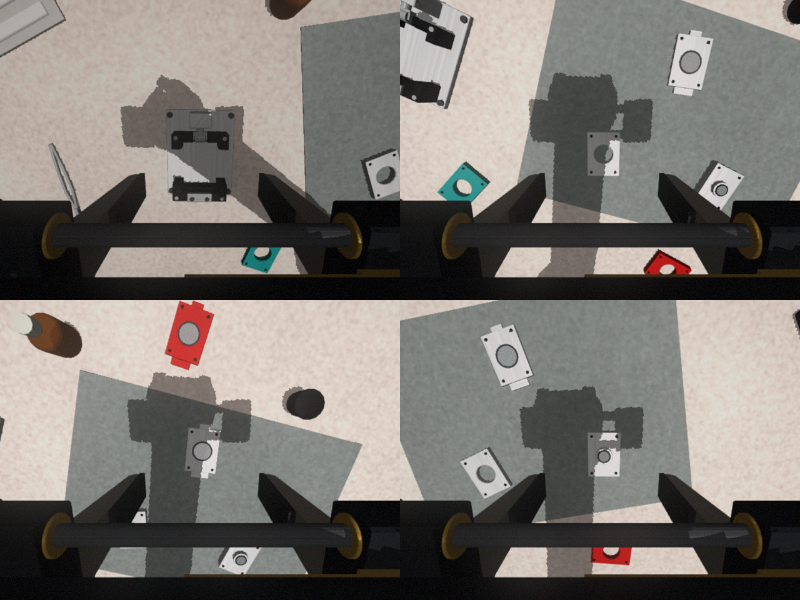

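Housing, spacer, cover and nest each sit near (203,155) in their own wrist panel. They are partly shadowed, so I'll use depth (height) masks and fit edges.

```bash
cat >> h.py <<'E'
def load(n):
    f=np.load(f"w_{n}.npz");return {k:f[k] for k in ("K","camera_from_world")},f["d"]
def comp(P,lo,hi,xy,r):
    """xy of points with lo<z<hi in the blob nearest xy"""
    Q=P.reshape(-1,3);near=np.hypot(P[...,0]-xy[0],P[...,1]-xy[1])<r
    m=((P[...,2]>lo)&(P[...,2]<hi)&near).astype(np.uint8)
    k,lab,st,_=cv2.connectedComponentsWithStats(m)
    i=1+np.argmax(st[1:,4]);return P[lab==i]
def rectfit(X,a0,c0,L,W,clip=(.8,.8)):
    """refine a L(x)*W(y) rectangle from its edge points; returns centre, yaw, sizes"""
    c,a=np.array(c0,float),a0
    for _ in range(4):
        R=np.array([[np.cos(a),np.sin(a)],[-np.sin(a),np.cos(a)]]);q=(X-c)@R.T
        def edge(i,j,half):   # extremes of coordinate i, binned along j
            b=np.arange(-half*.8,half*.8,2.5);E=[]
            for s in b:
                v=q[(q[:,j]>=s)&(q[:,j]<s+2.5),i]
                if len(v)>5:E.append((s+1.25,v.min(),v.max()))
            E=np.array(E);o=[]
            for k in(1,2):
                e=E[np.abs(E[:,k]-np.median(E[:,k]))<2.5]
                o.append(np.polyfit(e[:,0],e[:,k],1))
            return o
        (y0,y1),(x0,x1)=edge(1,0,L/2),edge(0,1,W/2)
        a+=(y0[0]+y1[0])/2
        c=c+R.T@np.array([(x0[1]+x1[1])/2,(y0[1]+y1[1])/2])
    return c,a,(x1[1]-x0[1],y1[1]-y0[1])
E
python3 - <<'E'
from h import *
for n,xy,a,zt,L,W in (("housing",(462,-279),-.18,18,70,50),("spacer",(463,-87),.28,12,70,50),("cover",(625,-171),.25,9,70,50),("nest",(540,199),-.14,10,138,104)):
    cal,d=load(n);P=cloud(cal,d)
    X=comp(P,zt-(2.2 if n=="cover" else 3),zt+3,xy,95 if n=="nest" else 55)
    mr=cv2.minAreaRect(X[:,:2].astype(np.float32))
    c0=np.array(mr[0])
    try: r=rectfit(X[:,:2],a,c0,L,W)
    except Exception as e: r=e
    print(n,"z",np.median(X[:,2]),X[:,2].std(),len(X),mr,r)
    if n=="nest":
        c,a,_=r
        R=np.array([[np.cos(a),np.sin(a)],[-np.sin(a),np.cos(a)]])
        H=P[(P[...,2]>35)&(P[...,2]<60)&(np.hypot(P[...,0]-c[0],P[...,1]-c[1])<95)]
        q=(H[:,:2]-c)@R.T+[11,0]
        G=np.full((36,50),-1.)
        for (x,y),z in zip(q,H[:,2]):
            i,j=int((x+60)//4),int((y+56)//4)
            if 0<=i<36 and 0<=j<28:G[i,j]=max(G[i,j],z)
        for i in range(36):print(-60+4*i,' '.join('%3d'%v if v>0 else ' . ' for v in G[i,:28]))
E
```

```text
housing z 17.909974624015092 0.7341608827042788 3105 ((463.0346374511719, -279.8560791015625), (50.06193542480469, 70.27687072753906), 79.66583251953125) (array([ 463.08279865, -279.86035643]), np.float64(-0.1791554386085327), (np.float64(69.55655847858517), np.float64(49.201508311904746)))
spacer z 11.884012587701363 0.7451087801559337 2863 ((463.17022705078125, -87.84644317626953), (70.6426773071289, 50.04616928100586), 15.73285961151123) (array([463.4128776 , -87.86735795]), np.float64(0.27302248773872756), (np.float64(69.63578451399533), np.float64(48.8514021234209)))
cover z 8.990388903953203 0.7729393257317171 3507 ((628.2083740234375, -169.21786499023438), (73.94871520996094, 50.03253173828125), 8.418307304382324) (array([ 627.67208858, -169.27543601]), np.float64(0.1464201588559241), (np.float64(69.5541347284539), np.float64(49.14923373102657)))
nest z 9.956056331308105 0.8171698720216692 9366 ((539.2640380859375, 202.06988525390625), (104.2409896850586, 137.90907287597656), 81.16055297851562) (array([549.84285419, 200.37779571]), np.float64(-0.1551245561742916), (np.float64(
[... 3502 characters left out ...]
 .   .   . 
60  .   .   .   .   .   .   .   .   .   .   53  54  53  54  54  54  54  54  .   .   .   .   .   .   .   .   .   . 
64  .   .   .   .   .   .   .   .   .   .   54  53  54  54  53  53  53  54  .   .   .   .   .   .   .   .   .   . 
68  .   .   .   .   .   .   .   .   .   .   .   .   .   .   .   .   .   .   .   .   .   .   .   .   .   .   .   . 
72  .   .   .   .   .   .   .   .   .   .   .   .   .   .   .   .   .   .   .   .   .   .   .   .   .   .   .   . 
76  .   .   .   .   .   .   .   .   .   .   .   .   .   .   .   .   .   .   .   .   .   .   .   .   .   .   .   . 
80  .   .   .   .   .   .   .   .   .   .   .   .   .   .   .   .   .   .   .   .   .   .   .   .   .   .   .   .
```

```bash
cat >> h.py <<'E'
def nestfit(P,c,a,r=95):
    """pocket centre and yaw from the wall tops: cut-away ends (+-27) and outer/inner y edges"""
    c=np.array(c,float)
    for _ in range(4):
        R=np.array([[np.cos(a),np.sin(a)],[-np.sin(a),np.cos(a)]])
        H=P[(P[...,2]>43.6)&(P[...,2]<47.2)&(np.hypot(P[...,0]-c[0],P[...,1]-c[1])<r)]
        q=(H[:,:2]-c)@R.T
        A=[]
        for lo in(-39,-37,-35,-33,31,33,35,37):
            s=q[(q[:,1]>lo)&(q[:,1]<lo+2),0]
            A.append((s[s<0].max(),s[(s>0)&(s<60)].min()))
        A=np.array(A);B=[]
        for lo in list(range(-46,-29,2))+list(range(28,42,2)):
            s=q[(q[:,0]>lo)&(q[:,0]<lo+2),1]
            if len(s)>6:B.append((lo+1,s.min(),s.max()))
        B=np.array(B);B=B[(B[:,2]-B[:,1]>70)&(B[:,2]-B[:,1]<90)];m=np.median(B,0)
        k=np.polyfit(B[:,0],(B[:,1]+B[:,2])/2,1)
        a+=k[0];c=c+R.T@[np.median(A.sum(1)/2),k[1]]
    return c,a,np.median(A,0),m
E
python3 - <<'E'
from h import *
cal,d=load("nest");P=cloud(cal,d)
a=-.1543;c=np.array([539.26,202.07]);c=c-11*np.array([np.cos(a),np.sin(a)])
print(c);print(nestfit(P,c,a))
E
```

```text
[528.3906871  203.76057299]
(array([528.63975861, 203.58789233]), np.float64(-0.15398561030018637), array([-27.31799273,  27.2792139 ]), array([-30.        , -39.59776942,  39.55837285]))
```

```bash
cat >> h.py <<'E'
from scipy.spatial.transform import Rotation as Ro
off=np.load("off.npy");oc,ax=off[:3],off[3:]
def hover(x,y,psi,H=180.):
    Rt=Ro.from_rotvec(down(psi)).as_matrix();w=Rt@oc;a=Rt@ax
    hit=w+a*(-(H+w[2]-12)/a[2]);return [x-hit[0],y-hit[1],H]
def look(n):
    ctrl.pause(.15);cal=viewer.calibration("wrist");im,d=viewer.snapshot("wrist")
    cv2.imwrite(f"pics/w_{n}.png",im[:,:,::-1]);np.savez(f"w_{n}.npz",d=d,**cal);return cloud(cal,d)
def part(P,xy,a,zt,dz=3):
    X=comp(P,zt-dz,zt+3,xy,55)[:,:2]
    return rectfit(X,a,cv2.minAreaRect(X.astype(np.float32))[0],70,50)
def st(s=""): print(s,"t",round(ctrl.get_time(),2),"F",np.round(ctrl.get_force(),1),"gap",round(ctrl.get_finger_gap()*92,1),"g",round(ctrl.get_grip_force(),1),"p",np.round(ctrl.get_tool_pos(),2))
NEST=(np.array([528.64,203.59]),-.1540)
E
python3 - <<'E'
from h import *
x,y,a=463.08,-279.86,-.1792
st()
ctrl.reach([x,y,60],down(a));ctrl.move_l([x,y,5],v=100);st("at")
ctrl.set_gripper(.4,12);st("gripped")
g=np.array(ctrl.get_tool_pos())
ctrl.set_gripper(.85);ctrl.move_l([x,y,60],v=200)
ctrl.reach(hover(x,y,a),down(a));P=look("housing2");st("hover")
c,a2,s=part(P,(x,y),a,18);print(c,a2,s)
R=np.array([[np.cos(a),np.sin(a)],[-np.sin(a),np.cos(a)]])
print("err measured-true in part frame",R@(c-g[:2]),a2-a)
E
```

```text
t 6.78 F [0.8 0.1 0.5] gap 92.1 g 0.0 p [ 479.41 -280.57  180.07]
at t 8.03 F [ 0.2 -0.2 -0.5] gap 91.9 g 0.0 p [ 463.51 -279.82    5.25]
gripped t 8.74 F [ 0.2 -0.1  1.3] gap 50.3 g 12.0 p [ 463.1  -279.98    5.09]
hover t 10.5 F [-0.1  0.4 -0.3] gap 78.3 g 0.0 p [ 477.83 -282.52  178.18]
[ 463.34865648 -279.39362763] -0.18774112783873842 (np.float64(68.99725613949683), np.float64(48.984108997233605))
err measured-true in part frame [0.1412034  0.62487293] -0.008541127838738422
```

```bash
cat >> h.py <<'E'
NEST=(np.array([528.56,203.10]),-.1540)
def npos(x,y,z):  # pocket frame -> world
    c,s=np.cos(NEST[1]),np.sin(NEST[1]);return [NEST[0][0]+c*x-s*y,NEST[0][1]+s*x+c*y,10+z]
def guarded(x,y,z0,z1,lim=6,step=3,v=40,rot=None):
    """down in steps at pocket (x,y) until the upward force rises by lim; returns height"""
    f0=ctrl.get_force()[2];z=z0
    while z>z1+.01:
        z=max(z-step,z1);ctrl.move_l(npos(x,y,z),rot,v=v)
        f=np.array(ctrl.get_force())
        if f[2]-f0>lim: print("contact",z,np.round(f,1));break
    return z
E
python3 - <<'E'
from h import *
x,y,a=463.15,-279.98,-.1792
ctrl.reach([x,y,60],down(a));ctrl.move_l([x,y,5],v=120)
ctrl.set_gripper(.4,14);st("gripped")
ctrl.move_l([x,y,120],v=250)
ctrl.reach(npos(0,0,110),down(NEST[1]));st("over")
ctrl.move_l(npos(0,0,42),v=150)
z=guarded(0,0,42,14);z=guarded(0,0,z,3.3,step=2,v=30) if z==14 else z
ctrl.pause(.2);st(f"down {z}")
E
```

```text
gripped t 12.19 F [ 0.1 -0.5  3.2] gap 49.9 g 14.0 p [ 463.35 -280.16    5.37]
over t 14.57 F [ 0.1  0.1 -0.8] gap 49.7 g 14.0 p [529.06 201.51 119.61]
down 3.3 t 19.38 F [-0.1  0.8 -1.5] gap 49.6 g 14.0 p [528.64 203.17  13.39]
```

```bash
python3 - <<'E'
from h import *
ctrl.move_l(npos(0,0,2.9),v=30);ctrl.set_gripper(.85);ctrl.move_l(npos(0,0,70),v=200)
ctrl.reach(hover(*npos(0,0,0)[:2],NEST[1]),down(NEST[1]));P=look("nest2");st("look")
n=nestfit(P,NEST[0],NEST[1]);print(n)
h=part(P,NEST[0],NEST[1],26);print("housing",h)
c,s=np.cos(n[1]),np.sin(n[1]);print("rel",np.array([[c,s],[-s,c]])@(h[0]-n[0]),h[1]-n[1])
X=comp(P,22,30,NEST[0],55);A=np.c_[X[:,:2]-NEST[0],np.ones(len(X))];print("plane",np.linalg.lstsq(A,X[:,2],rcond=None)[0])
x,y,a=463.41,-87.87,.273
ctrl.reach([x,y,60],down(a));ctrl.move_l([x,y,3.6],v=120);ctrl.set_gripper(.4,14);st("gripped")
ctrl.move_l([x,y,40],v=200);st("lift")
E
```

```text
look t 21.38 F [ 0.4  1.1 -0.9] gap 78.0 g 0.0 p [543.47 199.95 178.2 ]
(array([528.51507548, 203.63959232]), np.float64(-0.15331791335825742), array([-27.13265073,  27.05466898]), array([-30.        , -39.52663938,  39.47850834]))
housing (array([527.19723283, 203.969579  ]), np.float64(-0.15739982244113945), (np.float64(70.47620497127677), np.float64(49.08432054505079)))
rel [-1.352779    0.12485763] -0.004081909082882029
plane [-2.46986886e-03  8.38556746e-04  2.59684473e+01]
gripped t 23.76 F [0.3 0.4 1.4] gap 49.8 g 14.0 p [463.53 -87.94   3.71]
lift t 24.09 F [ 0.1 -0.4 -0.9] gap 49.6 g 14.0 p [463.81 -88.33  40.43]
```

```bash
python3 - <<'E'
from h import *
ctrl.move_l([463.41,-87.87,90],v=250)
ctrl.reach(npos(.4,0,90),down(NEST[1]))
ctrl.move_l(npos(.4,0,42),v=150);st("over")
z=guarded(.4,0,42,27,step=5,lim=5)
if z==27:z=guarded(.4,0,z,17.8,step=2.3,v=30,lim=5)
ctrl.pause(.1);st(f"down {z}")
E
```

```text
over t 26.05 F [0.2 0.4 0.5] gap 50.2 g 14.0 p [529.05 202.26  51.82]
down 17.8 t 27.98 F [-0.1  0.3 -1.1] gap 49.6 g 14.0 p [528.92 203.05  27.77]
```

```bash
python3 - <<'E'
from h import *
ctrl.move_l(npos(.4,0,17.5),v=30);ctrl.set_gripper(.85);ctrl.move_l(npos(.4,0,70),v=200)
ctrl.reach(hover(*npos(0,0,0)[:2],NEST[1]),down(NEST[1]));P=look("nest3");st("look")
n=nestfit(P,NEST[0],NEST[1]);h=part(P,NEST[0],NEST[1],36,2)
c,s=np.cos(n[1]),np.sin(n[1]);print(n[0],"rel",np.array([[c,s],[-s,c]])@(h[0]-n[0]),h[1]-n[1],h[2])
X=comp(P,33,39,NEST[0],32);A=np.c_[X[:,:2]-NEST[0],np.ones(len(X))];print("plane",np.linalg.lstsq(A,X[:,2],rcond=None)[0])
x,y,a=627.67,-169.28,.1464
ctrl.reach([x,y,60],down(a));ctrl.move_l([x,y,3.4],v=120);ctrl.set_gripper(.4,16);st("gripped")
ctrl.move_l([x,y,40],v=200);st("lift")
E
```

```text
look t 29.91 F [ 1.  -0.4 -0.3] gap 78.5 g 0.0 p [543.45 199.92 178.21]
[528.49651249 203.63540409] rel [ 0.59112264 -0.00762775] -0.001985216497066594 (np.float64(69.44455063547254), np.float64(49.265520425095644))
plane [5.06144775e-04 8.32706468e-04 3.58866904e+01]
gripped t 32.54 F [ 0.1  0.8 -0.6] gap 49.8 g 16.0 p [ 627.61 -169.32    3.29]
lift t 32.88 F [ 0.   0.1 -1. ] gap 49.9 g 16.0 p [ 628.58 -169.53   41.29]
```

```bash
cat >> h.py <<'E'
def tip(xt,zt,deg,h=1.35):
    """TCP pose that puts the held cover's tongue tip at pocket (xt,zt), lug end up by deg"""
    t=np.radians(deg);c,s=np.cos(t),np.sin(t);a=NEST[1]
    R=Ro.from_euler("z",a)*Ro.from_euler("y",-t)*Ro.from_euler("z",-a)*Ro.from_rotvec(down(a))
    return npos(xt+45*c-h*s,0,zt+45*s+h*c),R.as_rotvec()
E
python3 - <<'E'
from h import *
ctrl.move_l([627.67,-169.28,120],v=250)
ctrl.reach(*tip(-36,70,14));st("over")
ctrl.move_l(*tip(-36,42,14),v=120)
f0=np.array(ctrl.get_force());ok=True
for x,z,d in ((-36,34,14),(-36,27.2,14),(-38.5,26.5,14),(-41,25.8,14),(-43.2,25.1,14),(-43.5,25.1,12.5),(-43.6,24.9,11.5)):
    ctrl.move_l(*tip(x,z,d),v=30);f=np.array(ctrl.get_force())-f0
    print(x,z,d,np.round(f,1))
    if np.linalg.norm(f)>7: print("STOP");break
ctrl.pause(.1);st();P=look("tuck")
im,_=viewer.snapshot("side");cv2.imwrite("pics/side_tuck.png",cv2.resize(im[250:360,230:370,::-1],None,fx=4,fy=4,interpolation=2))
E
```

```text
over t 34.77 F [-0.   0.2 -0.9] gap 49.5 g 16.0 p [536.24 200.85  91.72]
-36 34 14 [ 0.9  1.5 -0.6]
-36 27.2 14 [ 0.7  0.8 -1.4]
-38.5 26.5 14 [-0.2  0.4 -0.4]
-41 25.8 14 [ 0.2  0.8 -0.4]
-43.2 25.1 14 [-0.2 -0.6 -0.2]
-43.5 25.1 12.5 [ 0.  -0.1 -0.7]
-43.6 24.9 11.5 [ 0.8  0.1 -0.9]
 t 37.3 F [-0.4  0.4 -1.4] gap 49.7 g 16.0 p [528.63 203.04  45.15]
```

View pics/w_tuck.png

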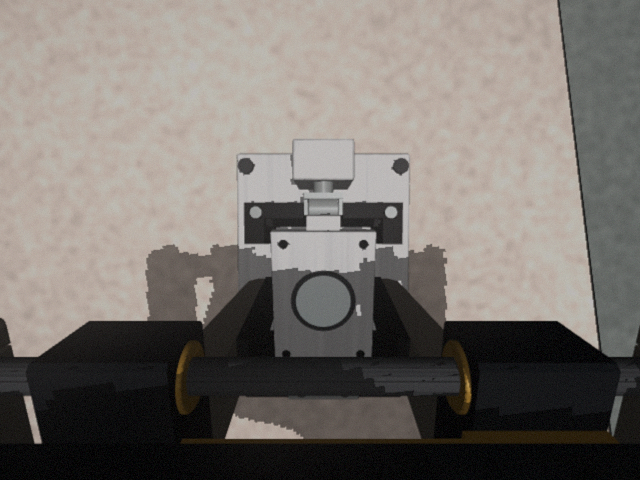

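View pics/side_tuck.png

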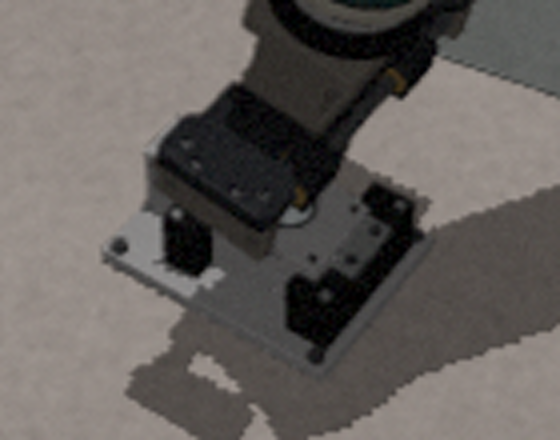

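Nothing has touched yet. The cover is square in the pocket, with its lug just short of the roller at (323,222), and the tongue end goes under the keeper plate at side crop (355,240). I'll settle it, release it, look, then press.

```bash
python3 - <<'E'
from h import *
f0=np.array(ctrl.get_force())
for x,z,d in ((-43.7,24.4,11.2),(-43.8,24.1,10.7),(-43.9,24.1,10.2)):
    ctrl.move_l(*tip(x,z,d),v=20);f=np.array(ctrl.get_force())-f0;print(x,z,d,np.round(f,1))
    if np.linalg.norm(f)>2.5: break
ctrl.set_gripper(.8);st("rel")
p,r=tip(x,z,d);b=Ro.from_rotvec(r).as_matrix()[:,2];ctrl.move_l(list(np.array(p)-40*b),v=150)
ctrl.reach(hover(*npos(0,0,0)[:2],NEST[1]),down(NEST[1]));P=look("rest");st("look")
c,s=np.cos(NEST[1]),np.sin(NEST[1]);q=P[...,:2]-NEST[0]
u=q@[c,s];v=q@[-s,c];m=(abs(u)<33)&(abs(v)<22)&(P[...,2]>30)&(P[...,2]<60)
print("plane",np.linalg.lstsq(np.c_[u[m],v[m],np.ones(m.sum())],P[m][:,2],rcond=None)[0])
for lo,hi in ((-50,-38),):
    pass
h=P[(abs(v)<22)&(P[...,2]>38)&(P[...,2]<58)];
E
```

```text
-43.7 24.4 11.2 [ 1.4  1.4 -0.8]
-43.8 24.1 10.7 [-1.  -0.1  5.2]
rel t 38.58 F [-0.2 -0.1 -0.2] gap 73.7 g 0.0 p [528.77 203.04  43.72]
look t 39.67 F [-1.   0.1  0. ] gap 73.4 g 0.0 p [542.77 200.37 178.15]
plane [1.70086750e-01 5.04713777e-04 4.98233754e+01]
```

View pics/w_rest.png

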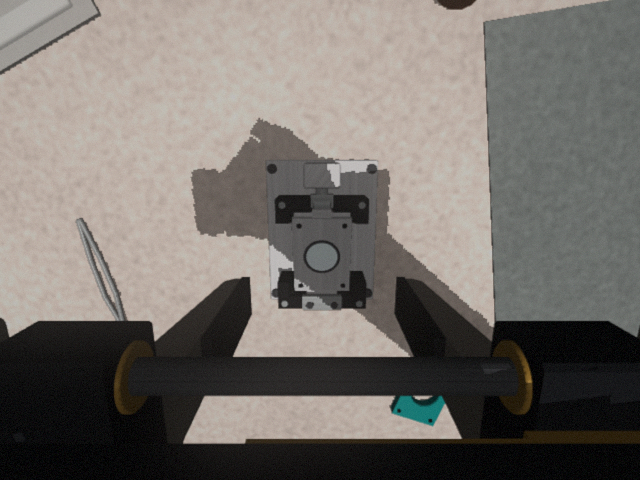

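The cover now leans 9.7° on the roller, and its underside height works out to the tongue tip at about 25 mm, under the keeper plate at (322,302). Now pressing.

```bash
python3 - <<'E'
from h import *
ctrl.set_gripper(0.0,10)
ctrl.reach(npos(25,0,65),down(NEST[1]));ctrl.move_l(npos(25,0,48),v=80)
ctrl.pause(.1);f0=ctrl.get_force()[2];z=48
while z>32.2:
    z-=.8;ctrl.move_l(npos(25,0,z),v=25);f=np.array(ctrl.get_force());p=ctrl.get_tool_pos()[2]-10
    print(round(z,1),round(p,1),np.round(f,1))
    if f[2]-f0>(16 if z>34.5 else 8): break
    if ctrl.get_time()>56: break
ctrl.move_l(npos(25,0,70),v=150);st("up")
ctrl.reach(hover(*npos(0,0,0)[:2],NEST[1]),down(NEST[1]));P=look("final");st("look")
c,s=np.cos(NEST[1]),np.sin(NEST[1]);q=P[...,:2]-NEST[0]
u=q@[c,s];v=q@[-s,c];m=(abs(u)<32)&(abs(v)<22)&(P[...,2]>30)&(P[...,2]<60)
print("plane",np.linalg.lstsq(np.c_[u[m],v[m],np.ones(m.sum())],P[m][:,2],rcond=None)[0])
E
```

```text
47.2 47.4 [-0.4  0.3 -0. ]
46.4 46.5 [-1.1 -0.2  2.3]
45.6 45.6 [-2.4  0.   4.3]
44.8 44.7 [-3.7  0.7  4.3]
44.0 44.0 [-4.5  1.1  4.7]
43.2 43.2 [-2.7  0.9  2.7]
42.4 42.4 [-2.1  0.8  2. ]
41.6 41.5 [-1.   0.9  1.7]
40.8 40.7 [-0.5  0.5  0.4]
40.0 39.8 [-0.3 -0.6  0.6]
39.2 39.0 [0.3 0.2 0.5]
38.4 38.2 [-0.2 -0.5  0.9]
37.6 37.5 [ 1.   0.6 -0.5]
36.8 36.7 [ 0.4 -0.2 -0.3]
36.0 35.9 [ 0.3 -0.1  0.5]
35.2 35.1 [0.7 0.2 0.7]
34.4 34.3 [ 0.1 -0.2 -0.6]
33.6 33.5 [ 0.5 -0.1 -0.3]
32.8 33.5 [-1.5 -0.3  5. ]
32.0 33.4 [-3.7 -2.  12. ]
up t 47.16 F [-0.1 -1.1  0.1] gap 0.2 g 0.0 p [553.57 199.14  80.16]
look t 47.84 F [0.1 0.4 0.5] gap 0.4 g 0.0 p [543.63 199.82 178.11]
plane [-5.22582706e-03  2.75036068e-03  4.31330368e+01]
```

```bash
python3 -c "
from station import job;print(job.hand_in())"
```

```text
the job is handed in; nothing more can be done
None
```

The lens module is built and handed in: housing, spacer and cover went in that order, the cover snapped in under the roller, and it lies flat at 33.1 mm (33 is home), at about 48 s of the 72 s allowed and with no more than about 12 N of contact force read.

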